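# Load a reagent carton through the bifold door

### The arm

A 6-joint arm with a two-finger parallel gripper is mounted at the origin on a cart in front of the work surface, level with it; the furniture and walls round the work are solid. World frame = base frame: x ahead of the robot, y to its left, z up, the work surface at z = 0. Lengths are in m, angles in rad, forces in N, time in s.
With the tool pointing down it reaches from about 0.375 to 0.9 m from the base axis. Payload 3.1 kg.
Tool frame: the origin (TCP) lies between the finger pads; the fingertips stand 17 mm ahead of it and the grasp point (between the pads) lies 2 mm behind it (robot.nose_length is the distance from the TCP to the fingertips, in m); z points along the fingers, y is the line along which they close (so a half turn about z gives the same grasp; the last joint's range is limited). The gripper opens to 87 mm and grips with 3 to 60 N. Pads are 19 mm wide; open, the fingers measure 117 mm over their backs; the gripper's body (75 mm by 190 mm) begins 51 mm behind the grasp point.
Start: joints at [0.975, 0.527, 1.433, -0, 1.181, -0.178], TCP at [0.254, 0.571, 0.24] pointing down, gripper open.
Joint ranges: [-3.08, 3.08], [-0.75, 2.2], [0.22, 2.44], [-1.43, 4.57], [0, 2.65], [-2.85, 2.85]. Speed limits (rad/s): [2.79, 2.79, 3.14, 3.14, 3.14, 3.14].

### API

Orientations are given as a unit quaternion [x, y, z, w].
In Python, from rig import robot, cams gives the robot as it stands.
- The arm moves only by the shell command python3 -m pendant 'ROWS' [FORCE]. ROWS is JSON, a list of rows, each an object with "jaw": the opening, from 0 (shut) to 1 (fully open); "linear": the shift along the tool's x, y, z in cm, a list of three; "twist": the turn about the tool's z in degrees. A call has 1 to 12 rows; each row shifts and turns the commanded pose from where the row before left it, along the tool's axes as they then stand; what a row does not reach is not made up. A row lasts 1/12 s, in which the tool goes at most 41.7 mm and 7.16 degrees, less where a joint would pass 70% of its speed; a pose out of reach is approached as far as the arm can. A call is refused whole if a number of a shift passes 4.17 or a number of a turn 7.16, either way. A call with a gripper value outside its range is refused whole. The fingers move at their own pace and stop on an object; FORCE is the grip in N (left out, the last holds). Time passes only in rows, so rows that do not move let the fingers close. It gives the time, the measured TCP pose, the force, the opening and the grip force at its end, in the units of the state.
- robot.get_obs(): the state, without advancing time (a new reading comes with each control period).
- cams.camera(name): name is "side" or "top" or "wrist"; returns a dict with "color" (480x640x3 uint8, blue, green, red), "depth" (480x640 float32, m along the optical axis (not along the pixel's ray), 0 where there is no reading), "fov_y" (degrees; the focal length in pixels is half the picture's height over the tangent of half this angle, whatever the lens; pixels are square), "cx", "cy" (the principal point, pixels), "view" (4x4, takes a point from world to camera coordinates). Camera axes: x right, y down, z forward; pixel columns grow to the right and rows downward; lengths in m; the calibration is good to about 2 mm. The wrist camera is an equidistant fisheye: a pixel r from the principal point sees the ray r / f radians off the axis. A picture is of the moment at which its call begins.
- robot.hand_in(): hands the job in; it is judged then, once.
The state is a dict: "time": time; "q": joint angles; "joint_velocities": joint speeds; "joint_torque": joint torques, N m; "position": TCP position; "tool_rot": TCP orientation; "ft_force": force on the tool from outside, world axes, zero at the start; "moment": the same for the moment, N m; "grip_width": finger opening in m; "grip_force": force on a finger pad.
Only numpy, scipy, OpenCV 4.12 (cv2) and the standard library are available. Lean on these libraries where they do the work, as an engineer would, in place of code of your own. Each camera call takes 0.05 s, during which the arm holds its last target. There are 200 camera calls.

### The job

The folding door of the loading station on the worktop stands across the way into the bay. Push it at its fold hinge until both panels are folded together, right up against the far post that the door hangs on, while the carton still waits outside, then push the white carton standing on the rollers along the lane, upright, until it is fully home against the back of the bay. Leave the door fully folded.

Things in the scene. Friction and masses are not known exactly. Their poses are not given: they have to be found in the camera images.
- station: Fixed grey-white loading station, 166 mm wide, 428 mm long. Origin on the worktop, mid width. Own +y runs along the roller lane into the bay, +x to the hinge-post side, away from the robot. Spans y -253 to +175 mm; door track at y = 25, back stop face at y = 165 mm (150 mm high). Mouth posts at x = +-78 mm, 155 mm high; near bay wall 90 mm high, far one 150. Nothing above bay or lane.
- bay_home (a point): Fixed point at (-22, 102.5, 113) mm in the station's frame: where the carton's centre lies when fully home. The lane is centred on this x: idle rollers, tops 29 mm above the worktop, all the way from the station's near end to the back stop, between two rails 84 mm apart inside, 41 mm high.
- door_pivot (a point): The vertical axis on which the first door panel hangs at the hinge post: (68, 25) mm in the station's frame, the point at 150 mm height, level with the top of the panels.
- fold_pin (a point): Vertical steel hinge pin at the fold, 14 mm thick, standing free above the panels from 150 to 190 mm height; the point is on its axis at 170 mm. In station x, y it lies at door_pivot + 68 mm * (-cos j, -sin j), j = joint door, so it juts out of the mouth towards the carton. A push of 2 to 5 N on it along that arc, towards the hinge-post side and outwards, folds the door.
- door (a joint): Fold angle j of the door, rad: 0 = flat across the mouth, 1.40 = stop, folded up by the hinge post. Starts at 0.35 to 0.8, stays where left. Two panels, each 68 mm long, 8 mm thick, 44 to 150 mm high; the second hangs on the fold and its free edge runs along the floor track to the hinge post as j grows. Fully folded it leaves 100 mm of the mouth clear, over the lane.
- carton_center (a point): Centre of the white carton, 68 mm wide (x, across the lane), 125 long (y, along it), 168 high, about 0.45 kg, standing on the rollers before the door. The point is 84 mm above its underside, 113 mm above the worktop. It rolls under less than 1 N; a steady push at 0.05 m/s on the middle of its rear face, up to two thirds of its height, keeps it upright.

How it is judged:
On the way:
1. the door is fully folded (at least 1.2 rad) while the carton still stands outside, clear of the door (value of joint door above 1.2 rad and y of carton_center in the frame of station below -0.11 m), for 0.2 s.
At the end, for the whole second after the job is handed in: The door is folded to at least 1.2 rad and still; the carton stands upright on the rollers in the bay (tilt under 0.08 rad) with its front within 10 mm of the back stop and its centre within 18 mm of bay_home (value of joint door above 1.2 rad and y of carton_center in the frame of bay_home above -0.01 m and distance between carton_center and bay_home below 0.018 m and angle between carton_center's own z axis and vertical below 0.08 rad and velocity of joint door between -0.05 and 0.05 rad/s); the robot touches nothing.
It fails at once if the carton tips by more than 0.3 rad (angle between carton_center's own z axis and vertical above 0.3 rad).
It also fails if it takes over 54 s, if anything falls off the work surface, if the arm or the gripper's body presses on something with over 40 N, if the wrist force passes 120 N, or if a joint passes its speed limit or range.

## Working session

There is one attempt and no reset: what is moved stays moved. The work goes in short steps, Python scripts to look and compute and a shell command to move; the robot and the scene stay as the last step left them, time stands still between calls to the robot, and variables do not carry over. Pictures are saved under pics/ and viewed, at most 10 in all, crops included, and the job is handed in when it is done.

```bash
mkdir -p pics
cat > h.py <<'E'
import numpy as np,cv2
from rig import robot,cams
def cloud(c):
    d=c["depth"];f=240/np.tan(np.radians(c["fov_y"])/2)
    v,u=np.mgrid[:480,:640]
    P=np.stack([(u-c["cx"])/f*d,(v-c["cy"])/f*d,d],-1)
    T=np.linalg.inv(c["view"]);W=P@T[:3,:3].T+T[:3,3];W[d==0]=np.nan
    return W
E
python3 - <<'E'
from h import *
ims=[]
for n in("top","side"):
    c=cams.camera(n);np.savez(n,W=cloud(c),color=c["color"],view=c["view"]);cv2.imwrite(f"pics/{n}0.png",c["color"])
o=robot.get_obs();print(o["position"],o["tool_rot"],o["time"],o["ft_force"])
E
```

```text
[0.25322084 0.57072863 0.23867848] [ 2.07388819e-01  9.78258120e-01 -8.93665828e-04 -3.61574701e-04] 0.1 [0.09716266 0.70724604 0.06179381]
```

View pics/top0.png

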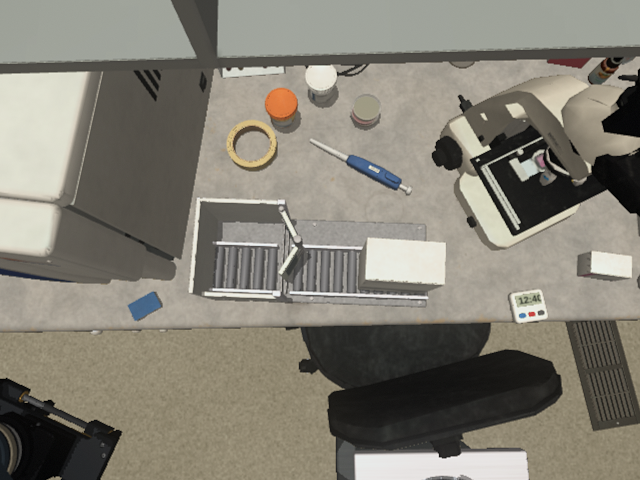

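View pics/side0.png

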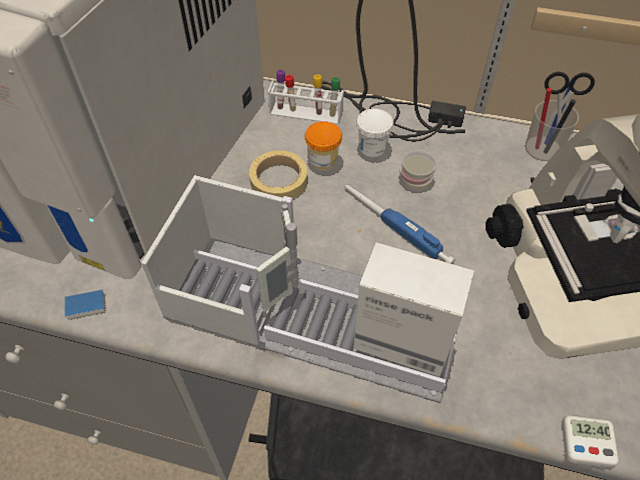

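The top view shows the station with its bay on the left: near mouth post about (285,297), hinge post (283,210), fold pin (298,240), and carton top (365-445, 240-290). Its lane runs right to left.

Run:
```python
from h import *
t=np.load("top.npz");W=t["W"];z=W[...,2]
def rect(m,name):
    p=W[m][:,:2].astype(np.float32);r=cv2.minAreaRect(p);print(name,len(p),r,cv2.boxPoints(r).round(4).tolist())
M=np.zeros((480,640),bool);M[195:310,185:460]=1
rect(M&(abs(z-.197)<.006),"carton")
L=M.copy();L[:,350:]=0
rect(L&(z>.12)&(z<.17),"z150")
rect(L&(z>.080)&(z<.096),"z90")
rect(M&(z>.036)&(z<.044),"z41")
p=L&(z>.165);print("pin",p.sum(),np.median(W[p],0),np.argwhere(p)[:30].tolist())
s=np.load("side.npz")["W"];m=np.zeros((480,640),bool);m[150:330,230:345]=1
p=m&(s[...,2]>.165);print("pin side",p.sum(),np.nanmean(s[p],0),s[p].min(0) if p.any() else 0,s[p].max(0) if p.any() else 0)
for uv in [(285,297),(283,210),(298,240),(283,270)]: print(uv,W[uv[1],uv[0]])
```

```text
carton 3461 ((0.4864242672920227, 0.13774992525577545), (0.24179260432720184, 0.06877632439136505), 84.95999908447266) [[0.4415000081062317, 0.0203000009059906], [0.5101000070571899, 0.014299999922513962], [0.5313000082969666, 0.25519999861717224], [0.462799996137619, 0.2612000107765198]]
z150 2097 ((0.5195438861846924, 0.33796364068984985), (0.1876460611820221, 0.1668623387813568), 86.56132507324219) [[0.43059998750686646, 0.2493000030517578], [0.5971999764442444, 0.23929999768733978], [0.6085000038146973, 0.42660000920295715], [0.44190001487731934, 0.436599999666214]]
z90 728 ((0.5178405046463013, 0.3364052176475525), (0.18178507685661316, 0.16357585787773132), 86.65062713623047) [[0.4309000074863434, 0.25040000677108765], [0.5942000150680542, 0.24089999496936798], [0.6047999858856201, 0.42239999771118164], [0.4415000081062317, 0.4318999946117401]]
z41 1246 ((0.48708197474479675, 0.25691285729408264), (0.49735143780708313, 0.18222185969352722), 73.6255874633789) [[0.3296000063419342, 0.04399999976158142], [0.5044000148773193, -0.007400000002235174], [0.644599974155426, 0.4697999954223633], [0.4697999954223633, 0.5212000012397766]]
pin 80 [0.52032364 0.24937245 0.19036444] [[235, 296], [235, 297], [235, 298], [235, 299], [236, 295], [236, 296], [236, 297], [236, 298], [236, 299], [236, 300], [237, 294], [237, 295], [237, 296], [237, 297], [237, 298], [237, 299], [237, 300], [237, 301], [238, 294], [238, 295], [238, 296], [238, 297], [238, 298], [238, 299], [238, 300], [238, 301], [239, 294], [239, 295], [239, 296], [239, 297]]
pin side 186 [0.51916521 0.24862387 0.18126822] [0.51391477 0.24261283 0.16548249] [0.52885105 0.25635446 0.19167143]
(285, 297) [0.43868146 0.28138071 0.05673042]
(283, 210) [0.58192326 0.27663309 0.14716057]
(298, 240) [0.52033808 0.24936826 0.19073011]
(283, 270) [0.47725599 0.2771523  0.15092442]
```

Run:
```python
import cv2
a=cv2.imread("pics/top0.png")[190:310,180:340];cv2.imwrite("pics/topc.png",cv2.resize(a,None,fx=5,fy=5,interpolation=cv2.INTER_CUBIC))
```

```text
(no output)
```

View pics/topc.png

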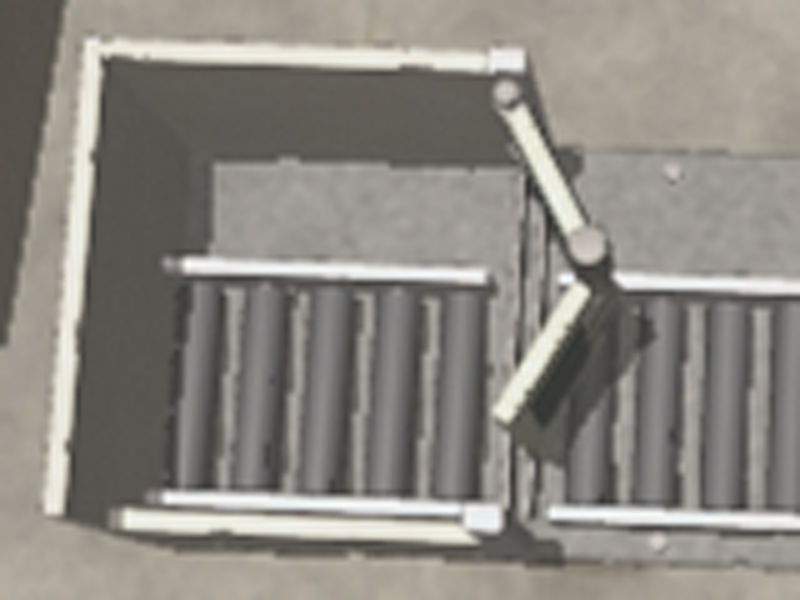

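```bash
cat >> h.py <<'E'
def ray(c,u,v,z):
    f=240/np.tan(np.radians(c["fov_y"])/2);T=np.linalg.inv(c["view"])
    d=T[:3,:3]@[(u-c["cx"])/f,(v-c["cy"])/f,1];return T[:3,3]+d*(z-T[2,3])/d[2]
E
python3 - <<'E'
from h import *
c=cams.camera("top")
px=[(507,60,.155,78,25),(483,517,.155,-78,25),(92,40,.15,83,175),(45,517,.15,-83,175),(507,93,.155,68,25)]
A=[];S=[]
for u,v,z,x,y in px:
    w=ray(c,180+(u-2)/5,190+(v-2)/5,z);A.append(w[:2]);S.append([x/1e3,y/1e3]);print(w.round(4))
A=np.array(A);S=np.array(S)
# rigid fit
a=A.mean(0);s=S.mean(0);U,_,V=np.linalg.svd((S-s).T@(A-a));R=(U@V).T
t=a-R@s;print("R",R,np.degrees(np.arctan2(R[1,0],R[0,0])),"t",t,"res",(S@R.T+t-A).round(4).tolist())
W=np.load("top.npz")["W"];z=W[...,2]
M=np.zeros((480,640),bool);M[230:295,355:450]=1
r=cv2.minAreaRect(W[M&(abs(z-.197)<.006)][:,:2].astype(np.float32));print(r)
C=np.array(r[0]);print("carton st",(C-t)@R, [((b-t)@R).round(4).tolist() for b in cv2.boxPoints(r)])
pin=np.array([.5205,.2494]);p=(pin-t)@R;print("pin st",p,"j",np.arctan2(.025-p[1],.068-p[0]),np.hypot(*(p-[.068,.025])))
pv=[.068,.025]
for j in [.5,.7,.9,1.1,1.25,1.4]:
    print(j,(R@(np.array(pv)-.068*np.array([np.cos(j),np.sin(j)]))+t).round(4))
np.savez("st",R=R,t=t)
o=robot.get_obs();print(o["time"])
E
```

```text
[0.5948 0.2793 0.155 ]
[0.4387 0.2884 0.155 ]
[0.6069 0.4238 0.15  ]
[0.4422 0.4354 0.15  ]
[0.5832 0.2794 0.155 ]
R [[ 0.99825517  0.05904757]
 [-0.05904757  0.99825517]] -3.3851454991844796 t [0.514573   0.25722036] res [[-0.0009, -0.0018], [-0.0005, -0.0016], [0.0008, 0.0032], [-0.0002, 0.0014], [0.0008, -0.0013]]
((0.4813060462474823, 0.0797150507569313), (0.12527233362197876, 0.06877632439136505), 84.95999908447266)
carton st [-0.02272765 -0.17915993] [[-0.0589, -0.2408], [0.0098, -0.2428], [0.0135, -0.1175], [-0.0553, -0.1156]]
pin st [ 0.00637844 -0.00745674] j 0.4847872037428494 0.06964666012136095
0.5 [0.5224 0.2491]
0.7 [0.5294 0.2375]
0.9 [0.5386 0.2275]
1.1 [0.5496 0.2195]
1.25 [0.5587 0.215 ]
1.4 [0.5684 0.212 ]
0.15
```

```bash
cat >> h.py <<'E'
from scipy.spatial.transform import Rotation as Ro
def to(x,y,z,yaw=None):
    "shift in tool axes (cm) from the measured pose; yaw = wanted world angle of tool x (deg)"
    o=robot.get_obs();r=Ro.from_quat(o["tool_rot"]);X=r.as_matrix()[:,0]
    d=r.inv().apply(np.array([x,y,z])-o["position"])*100
    a=np.degrees(np.arctan2(X[1],X[0]))
    print("d",d.round(2),"yaw",a.round(1),"twist",None if yaw is None else round((a-yaw+180)%360-180,1))
def st(p): s=np.load("st.npz");return (np.array(p)[:2]-s["t"])@s["R"]
def wo(x,y): s=np.load("st.npz");return s["R"]@[x,y]+s["t"]
E
python3 -m pendant '[{"jaw":0,"linear":[-0.5,-0.8,0],"twist":0},{"jaw":0,"linear":[-1.7,-2.5,0],"twist":3},{"jaw":0,"linear":[-1.7,-2.5,0],"twist":6},{"jaw":0,"linear":[-1.5,-2.6,0],"twist":6},{"jaw":0,"linear":[-1.3,-2.8,0],"twist":6},{"jaw":0,"linear":[-1.0,-2.8,0],"twist":0},{"jaw":0,"linear":[-1.0,-2.8,0],"twist":0},{"jaw":0,"linear":[-1.0,-2.8,0],"twist":0},{"jaw":0,"linear":[-1.0,-2.8,0],"twist":0},{"jaw":0,"linear":[-0.5,-1.4,0],"twist":0},{"jaw":0,"linear":[0,0,0],"twist":0}]' 10
python3 -c "
from h import *
to(.499,.271,.180,135)"
```

```text
time: 1.07
position: [0.1947, 0.3173, 0.2391]
tool_rot: [0.383, 0.924, -0.002, -0.001]
ft_force: [-0.4, 0.4, 0.1]
grip_width: 0.0215
grip_force: 0.0
d [-24.79  18.27   5.82] yaw 135.0 twist 0.0
```

```bash
python3 -m pendant '[{"jaw":0,"linear":[-1.2,0.9,0],"twist":0},{"jaw":0,"linear":[-2.6,1.9,0],"twist":0},{"jaw":0,"linear":[-2.8,2.1,0],"twist":0},{"jaw":0,"linear":[-2.8,2.1,0],"twist":0},{"jaw":0,"linear":[-2.8,2.1,0],"twist":0},{"jaw":0,"linear":[-2.8,2.1,0],"twist":0},{"jaw":0,"linear":[-2.8,2.1,0],"twist":0},{"jaw":0,"linear":[-2.8,2.1,0],"twist":0},{"jaw":0,"linear":[-2.2,1.6,0],"twist":0},{"jaw":0,"linear":[-1.2,0.8,0],"twist":0},{"jaw":0,"linear":[-0.8,0.57,0],"twist":0},{"jaw":0,"linear":[0,0,0],"twist":0}]' 10
python3 -c "
from h import *
to(.499,.271,.180,135)
c=cams.camera('side');cv2.imwrite('pics/s1.png',c['color'])"
```

```text
time: 2.07
position: [0.5057, 0.2758, 0.2393]
tool_rot: [0.383, 0.924, 0.001, 0.001]
ft_force: [-0.2, 0.2, 0.1]
grip_width: 0.0007
grip_force: 0.0
d [ 0.14 -0.83  5.92] yaw 135.0 twist -0.0
```

View pics/s1.png

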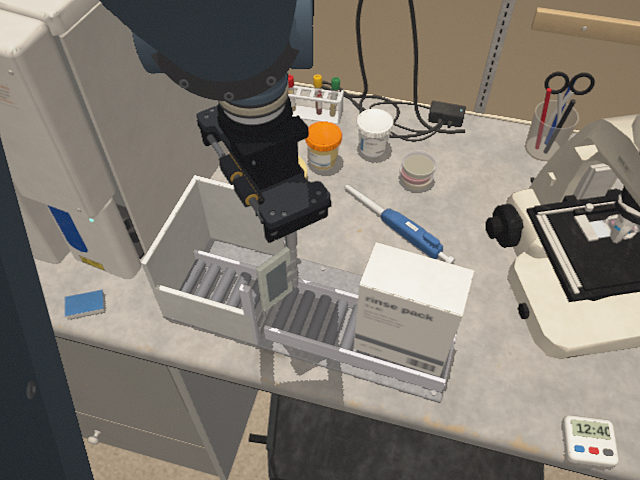

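```bash
python3 -m pendant '[{"jaw":0,"linear":[0.1,-0.8,0.8],"twist":0},{"jaw":0,"linear":[0,0,2.2],"twist":0},{"jaw":0,"linear":[0,0,2.0],"twist":0},{"jaw":0,"linear":[0,0,0.9],"twist":0},{"jaw":0,"linear":[0,0,0],"twist":0},{"jaw":0,"linear":[-0.5,0,0],"twist":0},{"jaw":0,"linear":[-0.6,0,0],"twist":0},{"jaw":0,"linear":[-0.6,-0.1,0],"twist":0},{"jaw":0,"linear":[-0.6,-0.1,0],"twist":0},{"jaw":0,"linear":[-0.6,0,0],"twist":0},{"jaw":0,"linear":[-0.6,0,0],"twist":0},{"jaw":0,"linear":[-0.4,0,0],"twist":0}]'
python3 -c "
from h import *
to(.5346,.2265,.180,155);to(.556,.2177,.18)
c=cams.camera('side');W=cloud(c);cv2.imwrite('pics/s2.png',c['color'][130:430,150:500].repeat(2,0).repeat(2,1))"
```

```text
time: 3.12
position: [0.5242, 0.2414, 0.1809]
tool_rot: [0.383, 0.924, 0.0, 0.001]
ft_force: [-1.8, 0.6, -0.3]
grip_width: 0.0005
grip_force: 0.9
d [-1.79 -0.32  0.09] yaw 135.0 twist -20.0
d [-3.93  0.57  0.09] yaw 135.0 twist None
```

View pics/s2.png

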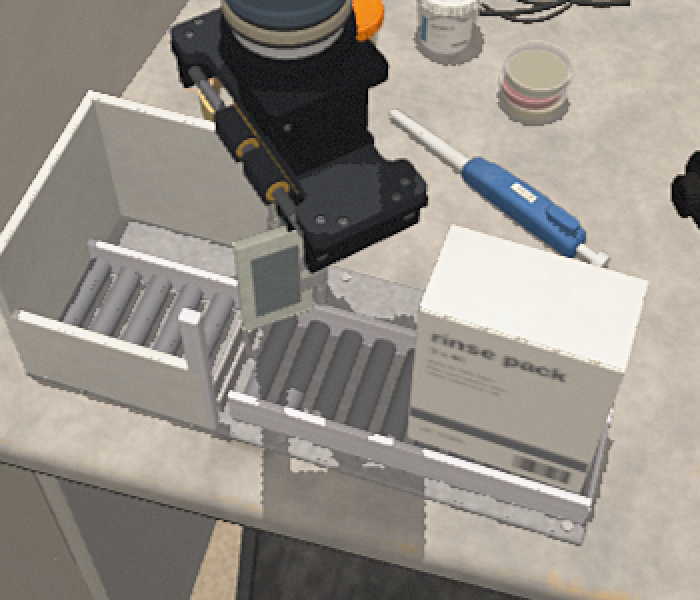

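```bash
python3 -m pendant '[{"jaw":0,"linear":[-0.45,-0.1,0],"twist":-5},{"jaw":0,"linear":[-0.45,-0.1,0],"twist":-5},{"jaw":0,"linear":[-0.45,-0.1,0],"twist":-5},{"jaw":0,"linear":[-0.45,-0.2,0],"twist":-5},{"jaw":0,"linear":[-0.5,0,0],"twist":0},{"jaw":0,"linear":[-0.5,0,0],"twist":0},{"jaw":0,"linear":[-0.5,0.05,0],"twist":0},{"jaw":0,"linear":[-0.4,0.05,0],"twist":0},{"jaw":0,"linear":[-0.3,0,0],"twist":0},{"jaw":0,"linear":[0,0,0],"twist":0}]'
python3 - <<'E'
from h import *
to(.5534,.2190,.18)
for n in("top","side"):
    c=cams.camera(n);W=cloud(c);M=np.zeros((480,640),bool);M[(slice(200,300),slice(270,340)) if n=="top" else (slice(180,310),slice(240,340))]=1
    m=M&(W[...,2]>.14)&(W[...,2]<.153);print(n,m.sum(),[(st(p)*1000).round().tolist() for p in W[m][::max(1,m.sum()//25)]])
    cv2.imwrite(f'pics/{n}3.png',c['color'][180:320,230:400].repeat(4,0).repeat(4,1))
E
```

```text
time: 4.0
position: [0.553, 0.2197, 0.1804]
tool_rot: [0.217, 0.976, 0.0, -0.003]
ft_force: [-5.6, 2.0, 3.1]
grip_width: 0.0003
grip_force: 2.8
d [-0.07 -0.05  0.04] yaw 155.0 twist None
top 6 [[74.0, 20.0], [73.0, 20.0], [70.0, 13.0], [61.0, 17.0], [-82.0, 30.0], [-83.0, 21.0]]
side 907 [[82.0, 99.0], [81.0, 77.0], [78.0, 72.0], [75.0, 93.0], [74.0, 78.0], [76.0, 64.0], [77.0, 53.0], [79.0, 41.0], [74.0, 51.0], [76.0, 45.0], [75.0, 34.0], [71.0, 22.0], [68.0, 22.0], [63.0, 25.0], [62.0, -4.0], [61.0, -3.0], [59.0, -8.0], [49.0, 9.0], [51.0, -5.0], [45.0, 13.0], [45.0, -3.0], [55.0, -48.0], [46.0, -10.0], [54.0, -44.0], [-77.0, 19.0], [-82.0, 23.0]]
```

View pics/side3.png

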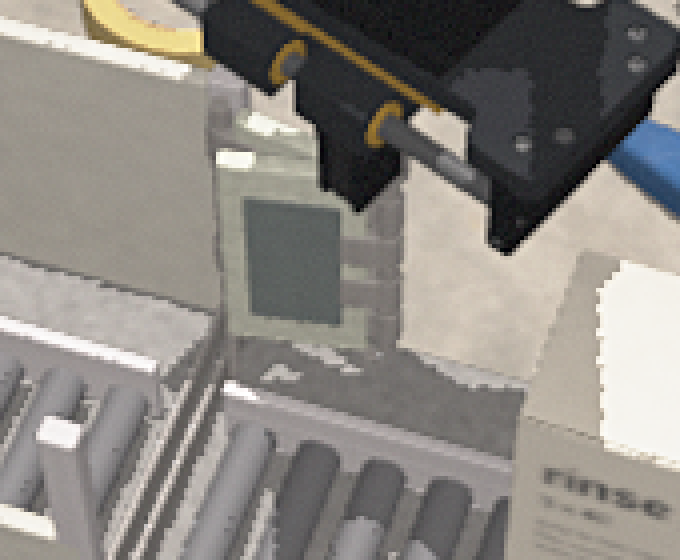

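The door's panels lie almost parallel at the hinge post. I'll push a little further to feel the stop.

```bash
python3 -m pendant '[{"jaw":0,"linear":[-0.2,0,0],"twist":0},{"jaw":0,"linear":[-0.2,0,0],"twist":0},{"jaw":0,"linear":[0,0,0],"twist":0},{"jaw":0,"linear":[0,0,0],"twist":0}]'
```

```text
time: 4.43
position: [0.5532, 0.2196, 0.1804]
tool_rot: [0.216, 0.976, 0.0, -0.006]
ft_force: [-10.7, 5.7, 6.4]
grip_width: 0.0008
grip_force: 6.2
```

```bash
python3 -m pendant '[{"jaw":0,"linear":[0.8,0,0],"twist":0},{"jaw":0,"linear":[1.5,0,0],"twist":0},{"jaw":0,"linear":[0.6,0,-0.8],"twist":0},{"jaw":0,"linear":[0,0,-2.2],"twist":0},{"jaw":0,"linear":[0,0,-2.4],"twist":0},{"jaw":0,"linear":[0,0,-1.5],"twist":3},{"jaw":0,"linear":[0,0,0],"twist":7},{"jaw":0,"linear":[0,0,0],"twist":7},{"jaw":0,"linear":[0,0,0],"twist":7},{"jaw":0,"linear":[0,0,0],"twist":7},{"jaw":0,"linear":[0,0,0],"twist":7},{"jaw":0,"linear":[0,0,0],"twist":7}]'
python3 - <<'E'
from h import *
w=wo(-.022,-.288);print(w);to(*w,.245,86.6)
c=cams.camera("side");W=cloud(c);M=np.zeros((480,640),bool);M[180:310,240:340]=1
m=M&(W[...,2]>.165)&(W[...,2]<.195)
P=W[m];s=np.array([st(p) for p in P]);s=s[(s[:,1]<.03)&(s[:,1]>-.09)&(s[:,0]>0)];print(len(s),np.median(s,0))
E
```

```text
time: 5.43
position: [0.533, 0.2294, 0.2504]
tool_rot: [0.576, 0.818, 0.001, 0.001]
ft_force: [0.4, 0.3, -0.3]
grip_width: 0.0002
grip_force: 0.0
[ 0.47560568 -0.02897808]
d [-22.39 -14.12   0.53] yaw 109.7 twist 23.1
2 [ 0.049929   -0.04560456]
```

```bash
python3 -m pendant '[{"jaw":0,"linear":[-1.2,-0.8,0],"twist":0},{"jaw":0,"linear":[-2.5,-1.6,0],"twist":0},{"jaw":0,"linear":[-3,-1.9,0],"twist":0},{"jaw":0,"linear":[-3,-1.9,0],"twist":0},{"jaw":0,"linear":[-3,-1.9,0],"twist":0},{"jaw":0,"linear":[-3,-1.9,0],"twist":0},{"jaw":0,"linear":[-3,-1.9,0],"twist":0},{"jaw":0,"linear":[-2.4,-1.5,0],"twist":0},{"jaw":0,"linear":[-1.3,-0.8,0.5],"twist":4},{"jaw":0,"linear":[0,0,0],"twist":7},{"jaw":0,"linear":[0,0,0],"twist":7},{"jaw":0,"linear":[0,0,0],"twist":5}]'
python3 - <<'E'
from h import *
w=wo(-.022,-.288);to(*w,.151,86.6)
c=cams.camera("side");W=cloud(c);M=np.zeros((480,640),bool);M[180:310,240:340]=1
m=M&(W[...,2]>.165)&(W[...,2]<.195)
P=W[m];s=np.array([st(p) for p in P]);s=s[(s[:,1]<.03)&(s[:,1]>-.09)&(s[:,0]>0)];p=np.mean(s,0);print(len(s),p,"j",np.arctan2(.025-p[1],.068-p[0]))
c=cams.camera("top");W=cloud(c);m=abs(W[...,2]-.197)<.006;m[:230]=0;m[295:]=0;m[:,:355]=0;m[:,450:]=0
P=np.array([st(p) for p in W[m]]);print(len(P),P.min(0),P.max(0))
cv2.imwrite('pics/top4.png',c['color'][150:350,180:500].repeat(2,0).repeat(2,1))
E
```

```text
time: 6.48
position: [0.4751, -0.0312, 0.2449]
tool_rot: [0.726, 0.687, -0.0, 0.0]
ft_force: [0.2, -0.2, 0.4]
grip_width: 0.0007
grip_force: 0.0
d [0.24 0.04 9.39] yaw 86.8 twist 0.2Traceback (most recent call last):
  File "<stdin>", line 5, in <module>
IndexError: too many indices for array: array is 1-dimensional, but 2 were indexed
```

```bash
python3 -m pendant '[{"jaw":0,"linear":[0,0,1],"twist":0},{"jaw":0,"linear":[0,0,2.2],"twist":0},{"jaw":0,"linear":[0,0,2.7],"twist":0},{"jaw":0,"linear":[0,0,2.2],"twist":0},{"jaw":0,"linear":[0,0,1.2],"twist":0},{"jaw":0,"linear":[0,0,0],"twist":0}]'
python3 - <<'E'
from h import *
c=cams.camera("top");cv2.imwrite('pics/top4.png',c['color'][150:350,180:500].repeat(2,0).repeat(2,1))
E
```

```text
time: 7.03
position: [0.4736, -0.0298, 0.1495]
tool_rot: [0.724, 0.69, -0.001, -0.002]
ft_force: [0.1, 0.4, -0.1]
grip_width: 0.0003
grip_force: 0.0
```

View pics/top4.png

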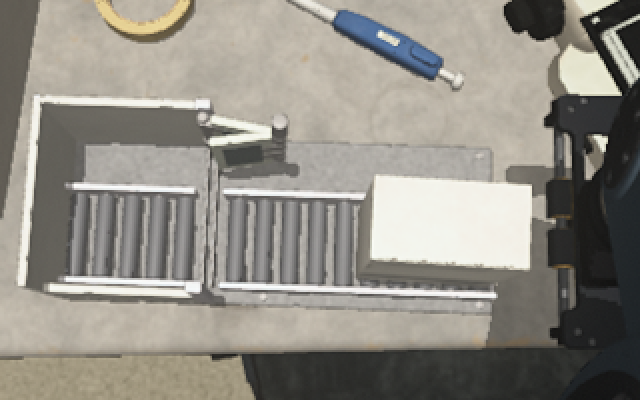

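```bash
python3 -m pendant '[{"jaw":0,"linear":[0.6,0,-0.15],"twist":0.5},{"jaw":0,"linear":[0.9,0,0],"twist":0},{"jaw":0,"linear":[0.7,0,0],"twist":0},{"jaw":0,"linear":[0.4,0,0],"twist":0},{"jaw":0,"linear":[0.2,0,0],"twist":0},{"jaw":0,"linear":[0.2,0,0],"twist":0},{"jaw":0,"linear":[0.2,0,0],"twist":0},{"jaw":0,"linear":[0.2,0,0],"twist":0},{"jaw":0,"linear":[0.25,0,0],"twist":0},{"jaw":0,"linear":[0.3,0,0],"twist":0},{"jaw":0,"linear":[0.35,0,0],"twist":0},{"jaw":0,"linear":[0.4,0,0],"twist":0}]'
python3 -m pendant '[{"jaw":0,"linear":[0.4,0,0],"twist":0},{"jaw":0,"linear":[0.4,0,0],"twist":0},{"jaw":0,"linear":[0.4,0,0],"twist":0},{"jaw":0,"linear":[0.4,0,0],"twist":0},{"jaw":0,"linear":[0.4,0,0],"twist":0},{"jaw":0,"linear":[0.4,0,0],"twist":0},{"jaw":0,"linear":[0.4,0,0],"twist":0},{"jaw":0,"linear":[0.4,0,0],"twist":0},{"jaw":0,"linear":[0.4,0,0],"twist":0},{"jaw":0,"linear":[0.4,0,0],"twist":0},{"jaw":0,"linear":[0.4,0,0],"twist":0},{"jaw":0,"linear":[0.4,0,0],"twist":0}]'
cat > look.py <<'E'
from h import *
import sys
w=wo(-.022,.0305);to(*w,.151,86.6)
c=cams.camera("top");W=cloud(c);m=abs(W[...,2]-.197)<.008;m[:225]=0;m[300:]=0;m[:,:195]=0;m[:,450:]=0
m=(cv2.connectedComponents(m.astype(np.uint8))[1]); k=np.bincount(m[m>0]).argmax();P=W[m==k]
r=cv2.minAreaRect(P[:,:2].astype(np.float32));print("carton",[(st(b)*1000).round().tolist() for b in cv2.boxPoints(r)],"n",len(P),"tilt",np.linalg.lstsq(np.c_[P[:,:2],np.ones(len(P))],P[:,2],rcond=None)[0][:2].round(3))
if len(sys.argv)>1: cv2.imwrite(sys.argv[1],c['color'][150:350,180:500].repeat(2,0).repeat(2,1))
E
python3 look.py
```

```text
time: 8.08
position: [0.4784, 0.0174, 0.153]
tool_rot: [0.728, 0.685, -0.0, 0.0]
ft_force: [0.5, -0.0, 1.4]
grip_width: 0.0007
grip_force: 0.2
time: 9.08
position: [0.4812, 0.0655, 0.1531]
tool_rot: [0.728, 0.686, -0.0, -0.0]
ft_force: [0.2, -0.4, 0.1]
grip_width: 0.0003
grip_force: 0.2
d [ 2.238e+01 -2.000e-02  2.100e-01] yaw 86.6 twist -0.0
carton [[-58.0, -163.0], [10.0, -165.0], [14.0, -58.0], [-55.0, -56.0]] n 2779 tilt [0.005 0.   ]
```

```bash
python3 -m pendant '[{"jaw":0,"linear":[0.4,0,0],"twist":0},{"jaw":0,"linear":[0.4,0,0],"twist":0},{"jaw":0,"linear":[0.4,0,0],"twist":0},{"jaw":0,"linear":[0.4,0,0],"twist":0},{"jaw":0,"linear":[0.4,0,0],"twist":0},{"jaw":0,"linear":[0.4,0,0],"twist":0},{"jaw":0,"linear":[0.4,0,0],"twist":0},{"jaw":0,"linear":[0.4,0,0],"twist":0},{"jaw":0,"linear":[0.4,0,0],"twist":0},{"jaw":0,"linear":[0.4,0,0],"twist":0},{"jaw":0,"linear":[0.4,0,0],"twist":0},{"jaw":0,"linear":[0.4,0,0],"twist":0}]'
python3 -m pendant '[{"jaw":0,"linear":[0.4,0,0],"twist":0},{"jaw":0,"linear":[0.4,0,0],"twist":0},{"jaw":0,"linear":[0.4,0,0],"twist":0},{"jaw":0,"linear":[0.4,0,0],"twist":0},{"jaw":0,"linear":[0.4,0,0],"twist":0},{"jaw":0,"linear":[0.4,0,0],"twist":0},{"jaw":0,"linear":[0.4,0,0],"twist":0},{"jaw":0,"linear":[0.4,0,0],"twist":0},{"jaw":0,"linear":[0.4,0,0],"twist":0},{"jaw":0,"linear":[0.4,0,0],"twist":0},{"jaw":0,"linear":[0.4,0,0],"twist":0},{"jaw":0,"linear":[0.4,0,0],"twist":0}]'
python3 look.py pics/top5.png
```

```text
time: 10.13
position: [0.484, 0.1135, 0.153]
tool_rot: [0.728, 0.686, -0.0, -0.0]
ft_force: [0.2, 0.5, -0.0]
grip_width: 0.0006
grip_force: 0.2
time: 11.13
position: [0.487, 0.1614, 0.1531]
tool_rot: [0.728, 0.686, 0.0, -0.0]
ft_force: [-0.1, 0.4, 0.4]
grip_width: 0.0005
grip_force: 0.2
d [12.78 -0.02  0.21] yaw 86.6 twist -0.0
carton [[-58.0, -49.0], [11.0, -51.0], [14.0, 38.0], [-55.0, 40.0]] n 2140 tilt [ 0.003 -0.003]
```

View pics/top5.png

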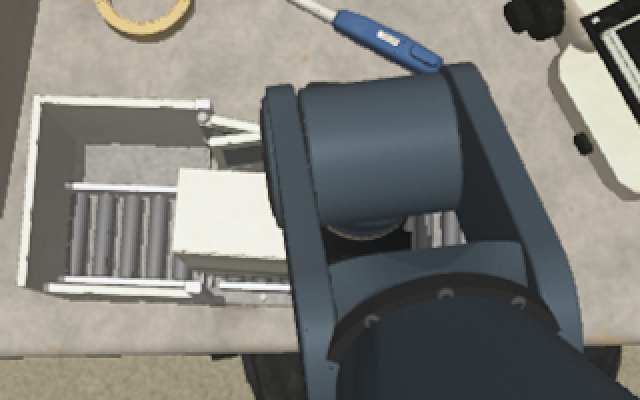

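```bash
python3 -m pendant '[{"jaw":0,"linear":[0.4,0,0],"twist":0},{"jaw":0,"linear":[0.4,0,0],"twist":0},{"jaw":0,"linear":[0.4,0,0],"twist":0},{"jaw":0,"linear":[0.4,0,0],"twist":0},{"jaw":0,"linear":[0.4,0,0],"twist":0},{"jaw":0,"linear":[0.4,0,0],"twist":0},{"jaw":0,"linear":[0.4,0,0],"twist":0},{"jaw":0,"linear":[0.4,0,0],"twist":0},{"jaw":0,"linear":[0.4,0,0],"twist":0},{"jaw":0,"linear":[0.4,0,0],"twist":0},{"jaw":0,"linear":[0.4,0,0],"twist":0},{"jaw":0,"linear":[0.4,0,0],"twist":0}]'
python3 -m pendant '[{"jaw":0,"linear":[0.4,0,0],"twist":0},{"jaw":0,"linear":[0.4,0,0],"twist":0},{"jaw":0,"linear":[0.4,0,0],"twist":0},{"jaw":0,"linear":[0.4,0,0],"twist":0},{"jaw":0,"linear":[0.4,0,0],"twist":0},{"jaw":0,"linear":[0.4,0,0],"twist":0},{"jaw":0,"linear":[0.4,0,0],"twist":0},{"jaw":0,"linear":[0.4,0,0],"twist":0},{"jaw":0,"linear":[0.4,0,0],"twist":0},{"jaw":0,"linear":[0.4,0,0],"twist":0},{"jaw":0,"linear":[0.4,0,0],"twist":0},{"jaw":0,"linear":[0.4,0,0],"twist":0}]'
python3 look.py
```

```text
time: 12.18
position: [0.4898, 0.2093, 0.1531]
tool_rot: [0.728, 0.686, -0.0, 0.0]
ft_force: [0.1, -0.1, -0.3]
grip_width: 0.0008
grip_force: 0.2
time: 13.18
position: [0.4927, 0.2572, 0.153]
tool_rot: [0.728, 0.686, -0.0, -0.0]
ft_force: [-1.2, -1.4, 0.1]
grip_width: 0.0004
grip_force: 0.2
d [ 3.18 -0.02  0.2 ] yaw 86.6 twist -0.0
carton [[-56.0, 103.0], [14.0, 105.0], [13.0, 137.0], [-56.0, 135.0]] n 699 tilt [ 0.006 -0.015]
```

```bash
python3 -m pendant '[{"jaw":0,"linear":[0.35,0,0],"twist":0},{"jaw":0,"linear":[0.3,0,0],"twist":0},{"jaw":0,"linear":[0.3,0,0],"twist":0},{"jaw":0,"linear":[0.3,0,0],"twist":0},{"jaw":0,"linear":[0.3,0,0],"twist":0},{"jaw":0,"linear":[0.3,0,0],"twist":0},{"jaw":0,"linear":[0.25,0,0],"twist":0},{"jaw":0,"linear":[0.2,0,0],"twist":0},{"jaw":0,"linear":[0.2,0,0],"twist":0},{"jaw":0,"linear":[0.15,0,0],"twist":0},{"jaw":0,"linear":[0.1,0,0],"twist":0},{"jaw":0,"linear":[0.1,0,0],"twist":0}]'
python3 look.py
```

```text
time: 14.23
position: [0.4944, 0.2853, 0.153]
tool_rot: [0.728, 0.686, -0.0, 0.0]
ft_force: [-0.9, 0.5, 0.0]
grip_width: 0.0003
grip_force: 0.2
d [ 0.36 -0.02  0.2 ] yaw 86.6 twist -0.0
carton [[-58.0, 93.0], [-57.0, 83.0], [-37.0, 86.0], [-38.0, 95.0]] n 74 tilt [ 0.137 -0.042]
```

```bash
python3 -m pendant '[{"jaw":0,"linear":[0.1,0,0],"twist":0},{"jaw":0,"linear":[0.1,0,0],"twist":0},{"jaw":0,"linear":[0.1,0,0],"twist":0},{"jaw":0,"linear":[0.1,0,0],"twist":0},{"jaw":0,"linear":[0.05,0,0],"twist":0}]'
python3 -m pendant '[{"jaw":0,"linear":[0.1,0,0],"twist":0},{"jaw":0,"linear":[0.1,0,0],"twist":0},{"jaw":0,"linear":[0,0,0],"twist":0}]'
```

```text
time: 14.7
position: [0.4958, 0.2879, 0.1534]
tool_rot: [0.728, 0.686, -0.0, 0.002]
ft_force: [2.1, -8.6, 2.5]
grip_width: 0.0004
grip_force: 4.4
time: 14.95
position: [0.497, 0.2883, 0.1537]
tool_rot: [0.728, 0.686, -0.001, 0.003]
ft_force: [3.5, -13.1, 3.0]
grip_width: 0.0005
grip_force: 6.4
```

Force rises exactly where the carton should meet the back stop. I'll back off and check.

```bash
python3 -m pendant '[{"jaw":0,"linear":[-0.2,0,0],"twist":0},{"jaw":0,"linear":[-0.3,0,0],"twist":0},{"jaw":0,"linear":[-1,0,0],"twist":0},{"jaw":0,"linear":[-2.5,0,0],"twist":0},{"jaw":0,"linear":[-2.5,0,-0.5],"twist":0},{"jaw":0,"linear":[-2.5,0,-2],"twist":0},{"jaw":0,"linear":[-3,0,-3],"twist":0},{"jaw":0,"linear":[-3.5,0,-2],"twist":0},{"jaw":0,"linear":[-3.5,0,0],"twist":0},{"jaw":0,"linear":[-3.5,0,0],"twist":0},{"jaw":0,"linear":[-2,0,0],"twist":0},{"jaw":0,"linear":[0,0,0],"twist":0}]'
python3 look.py pics/top6.png
```

```text
time: 15.95
position: [0.4798, 0.0444, 0.2278]
tool_rot: [0.729, 0.684, -0.0, 0.0]
ft_force: [0.0, 0.6, -0.2]
grip_width: 0.0002
grip_force: 0.0
d [24.51 -0.12  7.65] yaw 86.3 twist -0.3
carton [[-57.0, 41.0], [11.0, 40.0], [13.0, 158.0], [-55.0, 159.0]] n 3113 tilt [0.006 0.002]
```

View pics/top6.png

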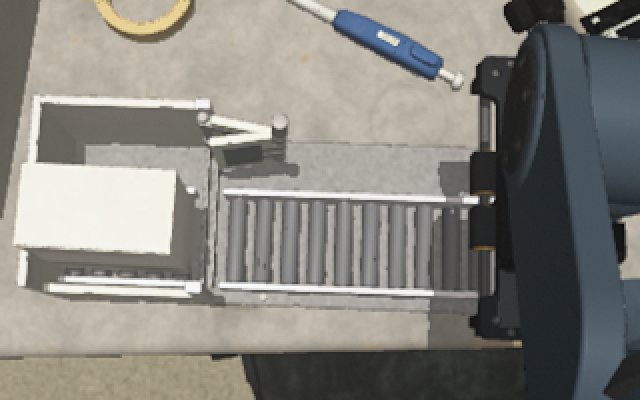

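The carton is at the back stop (rear edge at y = 40 mm), and upright. The door is folded and the arm is clear.

```bash
python3 -c "
from rig import robot
print(robot.hand_in())"
```

```text
the job is handed in; nothing more can be done
None
```

The job is handed in at about 16 s: the door was folded to its stop while the carton was still outside, the carton then pushed upright to the back stop, and the arm backed clear; the hand-in returned no verdict.

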